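Return the mending kit to its foam tray

TASK

The mending kit lies scattered over the worktop. Put the darning mushroom, the tape measure, the collar brush, the stain stick and the navy thread spool back into the kit tray, each in the cut-out or holder made for its shape, the same way up as it lies or stands now and fully down on the floor of its place, and let go of everything.

Things in the scene. Friction and masses are not known exactly. Their poses are not given: they have to be found in the camera images.
- mushroom_mid (a point): Darning mushroom of plain turned beech, 110 mm tall, standing on its round cap (71 mm across, at the bottom); the stem, 20 mm thick, points straight up: grip it 50 to 105 mm above the underside. Loose, about 0.1 kg. The point is on its axis, half-way up (55 mm above its underside); z is up along the stem.
- tape_mid (a point): Sewing tape measure lying flat: a red disc 56 mm across, 16 mm thick (19 mm over its middle button), with a short yellow end of tape, on edge, sticking straight out of its side. Grip the disc across, at right angles to that end. Loose, about 0.09 kg. The point is at the centre of the disc, 8 mm above its underside; z is up, the yellow end points along -y, to 60 mm from here.
- brush_mid (a point): Small collar brush with a purple oval back, lying bristles down: 30 mm (x) by 85 mm (y) by 23 mm high. Grip it across its 30 mm width. Loose, about 0.07 kg. The point is at its centre, 11.5 mm above its underside; y runs along its length (both ends are alike), z is up.
- stick_mid (a point): Stain remover stick, a white and green cylinder 28 mm across and 110 mm tall, standing upright, its cap (which does not come off) at the top. Loose, about 0.06 kg. The point is on its axis, half-way up (55 mm above its underside); z is up.
- spool_mid (a point): Spool of navy blue thread with wooden ends, 30 mm across and 48 mm tall, standing upright; spools of other colours are not part of the job. Loose, about 0.03 kg. The point is on its axis, half-way up (24 mm above its underside); z is up.
- mushroom_place (a point): Middle of the floor of the large round cut-out (76 mm across at the floor, 86 at the top) for the mushroom's cap. The fixed beech kit tray (256 x 374 mm, rim 26 mm) holds six square 118 mm blocks of charcoal foam in two rows of three, in a new order each time, each with one cut-out whose ochre floor is 12 mm below the block's top; one already holds a pot of hand balm.
- tape_place (a point): Cut-out shaped like the tape measure: a round part 64 mm across at the floor, a 16 mm channel for the yellow end, and 26 mm wide finger scoops either side of the round part, reaching 52 mm from its centre, all 12 mm deep. The point is on the floor at the centre of the round part; the channel runs along -y, the scoops along +x and -x; z is up. Walls flare outward by 4 mm.
- brush_place (a point): Long round-ended cut-out for the collar brush: 38 mm (x) by 93 mm (y) at its floor, with 26 mm wide finger scoops on both sides reaching 38 mm from the centre along +x and -x, all 12 mm deep. The point is at the middle of its floor; y runs along its length, z is up. Its walls flare outward by 4 mm towards the top.
- stick_place (a point): Upright holder for the stain stick: a pale grey round tube that stands out of its foam block, 55 mm across outside, bore 35 mm, widening to 47 mm at its mouth, which is 46 mm above the floor inside. The point is in the middle of the floor inside the tube; z is up. (Over the back of the worktop a wall shelf hangs 0.46 m above it, its front edge 0.60 m ahead of the robot.)
- spool_place (a point): Small plain round cut-out for the thread spool, 39 mm across at its floor and 49 at the top, without a tube, 12 mm deep. The point is in the middle of its floor; z is up.
Not all that is in view belongs to the job. Leave any orange look-alike of the part that bears stick_mid alone.

How it is judged:
At the end, for the whole second after the job is handed in: Each of the five things stays in its own place: its middle within 10 mm sideways of the place's middle, down on the floor of it (height within 5 mm), upright as at the start within 15 degrees; tape measure and brush in line with their cut-outs within 15 degrees (horizontal distance between mushroom_mid and mushroom_place below 0.01 m and z of mushroom_mid in the frame of mushroom_place between 0.05 and 0.06 m and angle between each of mushroom_mid, tape_mid, brush_mid, stick_mid, spool_mid's own z axis and vertical below 0.26 rad and horizontal distance between tape_mid and tape_place below 0.01 m and z of tape_mid in the frame of tape_place between 0.003 and 0.013 m and angle between the y axis of tape_mid and the y axis of tape_place, either way round below 0.26 rad and horizontal distance between brush_mid and brush_place below 0.01 m and z of brush_mid in the frame of brush_place between 0.0065 and 0.0165 m and angle between the y axis of brush_mid and the y axis of brush_place, either way round below 0.26 rad and horizontal distance between stick_mid and stick_place below 0.01 m and z of stick_mid in the frame of stick_place between 0.05 and 0.06 m and horizontal distance between spool_mid and spool_place below 0.01 m and z of spool_mid in the frame of spool_place between 0.019 and 0.029 m); the robot touches nothing.
It also fails if it takes over 128 s, if anything falls off the work surface, if the arm or the gripper's body presses on something with over 40 N, if the wrist force passes 120 N, or if a joint passes its speed limit or range.

ROBOT

A 6-joint arm with a two-finger parallel gripper is mounted at the origin on a cart in front of the work surface, level with it; the furniture and walls round the work are solid. World frame = base frame: x ahead of the robot, y to its left, z up, the work surface at z = 0. Lengths are in m, angles in rad, forces in N, time in s.
With the tool pointing down it reaches from about 0.275 to 0.85 m from the base axis. Payload 5.2 kg.
Tool frame: the origin (TCP) lies midway between the tips of the shut fingers; the grasp point (between the pads) lies 19 mm behind it; z points along the fingers, y is the line along which they close (so a half turn about z gives the same grasp; the last joint's range is limited). The gripper opens to 85 mm and grips with 20 to 120 N. Pads are 22 mm wide; open, the fingers measure 114 mm over their backs; the gripper's body (76 mm by 85 mm) begins 54 mm behind the grasp point. The pads swing forward as they close: fully open they stand 13 mm farther back than shut.
Start: joints at [0.992, 0.259, 1.535, -0, 1.348, -0.203], TCP at [0.202, 0.512, 0.199] pointing down, gripper open.
Joint ranges: [-3.14, 3.14], [-0.91, 2.08], [0.19, 2.58], [-1.22, 4.36], [0.22, 2.71], [-3.12, 3.12]. Speed limits (rad/s): [2.57, 2.57, 3.14, 3.14, 3.14, 3.14].

INTERFACE

Orientations are given as a unit quaternion [x, y, z, w].
In Python, from cell import ctrl gives the robot as it stands.
- The arm moves only by the tool carry_out, never from a script. Its argument "series" is a list of rows, each an object of numbers: "x", "y", "z": the shift along the world's x, y, z in mm; "spin": the turn about the world's z in rad; "fingers": the gripper's target within -1 to 1 (fully open at 1, half-way at 0, shut at -1). A call has 1 to 12 rows; each row is the pose to reach, as a shift and turn from the pose commanded when the call began; what a row does not reach only later rows make up. A row lasts 1/8 s, in which the tool goes at most 62.5 mm and 10.7 degrees, less where a joint would pass 70% of its speed; a pose out of reach is approached as far as the arm can. A call with a gripper value outside its range is refused whole. The fingers move at their own pace and stop on an object; "grip_force" is the grip in N (left out, the last holds). Time passes only in rows, so rows that repeat a pose let the fingers close. It gives the time, the measured TCP pose, the force, the opening and the grip force at its end, in the units of the state.
- ctrl.get_obs(): the state, without advancing time (a new reading comes with each control period).
- ctrl.get_image(name): name is "scene" or "top"; returns the picture (480x640x3 uint8, red, green, blue); there is no depth.
- ctrl.camera_model(name): a dict with "intrinsics" (3x3 intrinsics, pixels), "position" and "orientation" of the camera in the world. Camera axes: x right, y down, z forward; pixel columns grow to the right and rows downward; lengths in m; the calibration is good to about 2 mm. A picture is of the moment at which its call begins. camera_model takes no time and is no camera call.
- ctrl.finish_job(): hands the job in; it is judged then, once.
The state is a dict: "time": time; "joints": joint angles; "joint_vel": joint speeds; "effort": joint torques, N m; "position": TCP position; "eef_rot": TCP orientation; "force": force on the tool from outside, world axes, zero at the start; "torque": the same for the moment, N m; "gripper_width": finger opening in m; "grip_force": force on a finger pad.
Only numpy, scipy, OpenCV 4.12 (cv2) and the standard library are available. Lean on these libraries where they do the work, as an engineer would, in place of code of your own. Each camera call takes 0.05 s, during which the arm holds its last target. There are 200 camera calls.

## Working session

There is one attempt and no reset: what is moved stays moved. The work goes in short steps, Python scripts to look and compute and a tool call to move; the robot and the scene stay as the last step left them, time stands still between calls to the robot, and variables do not carry over. Pictures are saved under pics/ and viewed, at most 17 in all, crops included, and the job is handed in when it is done.

Besides the shell and the picture viewer there is one more tool, called after "Call:" as name(argument=value, ...) on one line, values as JSON. carry_out: Moves the arm, as the interface text tells. Its arguments: {"type":"object","properties":{"series":{"type":"array"},"grip_force":{"type":"number"}},"required":["series"]}

```bash
mkdir -p pics; cat > h.py <<'E'
import numpy as np,cv2
from cell import ctrl
from scipy.spatial.transform import Rotation as R
def snap(n,f,crop=None,s=1):
    im=ctrl.get_image(n)[:,:,::-1].copy()
    cv2.imwrite(f'pics/{f}_full.png',im)
    if crop:
        a,b,c,d=crop; im=cv2.resize(im[b:d,a:c],None,fx=s,fy=s,interpolation=cv2.INTER_CUBIC)
    cv2.imwrite(f'pics/{f}.png',im)
def cam(n):
    m=ctrl.camera_model(n);o=np.array(m['orientation'])
    return np.array(m['intrinsics']),np.array(m['position']),(R.from_quat(o).as_matrix() if o.size==4 else o)
def px2w(n,u,v,z):
    K,p,r=cam(n);d=r@np.linalg.solve(K,[u,v,1]);return p+d*(z-p[2])/d[2]
def w2px(n,P):
    K,p,r=cam(n);q=K@(r.T@(np.array(P)-p));return q[:2]/q[2]
E
python3 - <<'E'
from h import *
for n in('top','scene'):
    snap(n,n+'0'); print(n,ctrl.camera_model(n))
o=ctrl.get_obs();print(o)
E
```

```text
top {'intrinsics': array([[567.2870018 ,   0.        , 315.99384712],
       [  0.        , 567.2870018 , 252.89173401],
       [  0.        ,   0.        ,   1.        ]]), 'position': array([0.22273513, 0.02826232, 1.314446  ]), 'orientation': array([ 0.70918838, -0.69884055,  0.06405159, -0.06761008])}
scene {'intrinsics': array([[466.51816949,   0.        , 324.0910247 ],
       [  0.        , 466.51816949, 240.57123132],
       [  0.        ,   0.        ,   1.        ]]), 'position': array([-0.18662188,  0.82380383,  0.61590591]), 'orientation': array([-0.28118382,  0.8101829 , -0.4849499 ,  0.17135612])}
{'time': 0.1, 'joints': array([ 9.92162265e-01,  2.59278611e-01,  1.53600073e+00,  8.01010275e-06,
        1.34799848e+00, -2.02804888e-01]), 'joint_vel': array([ 0.00071944, -0.00259484, -0.00307536, -0.0012105 ,  0.00044995,
       -0.00141243]), 'effort': array([ 2.39752051e-03, -4.46970069e+01, -2.91247201e+01, -4.08212818e-04,
        6.23810876e-03, -1.63325541e-05]), 'position': array([0.20155088, 0.51115981, 0.19794243]), 'eef_rot': array([ 1.86811408e-01,  9.82395434e-01, -7.77596773e-04, -3.24512784e-04]), 'force': array([-0.34178924,  0.01608089, -0.42683703]), 'torque': array([ 0.00492384, -0.03170376, -0.05620701]), 'grip_force': 0.0, 'gripper_width': 0.08535611764276596}
```

View pics/top0.png

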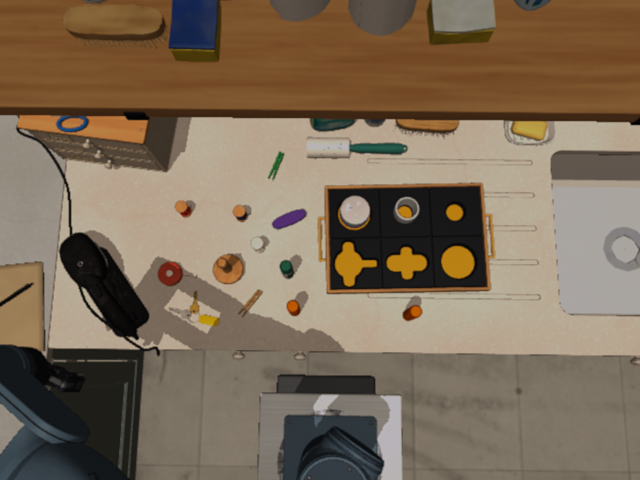

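View pics/scene0.png

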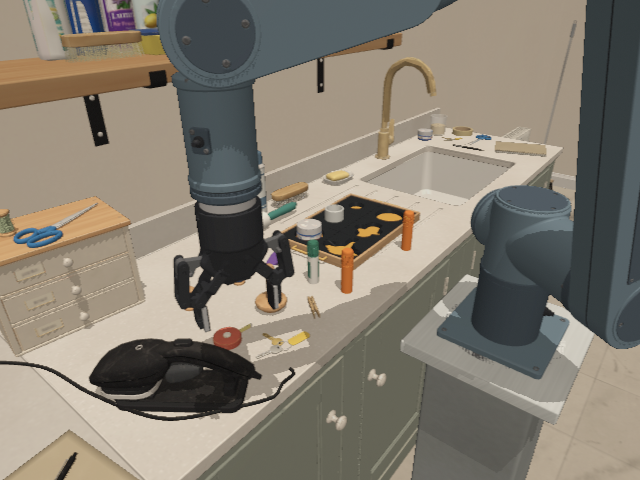

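The top view shows:
- **Targets:** tape (170,273), mushroom (228,268), brush (290,218) and the white/green stick (287,268).
- **Stick look-alikes:** orange ones at (293,307) and (412,312).
- **Spool candidates:** (183,208), (240,212) and (258,243).
- **Tray:** spans (327–490, 184–292).

Next I'll enlarge it to check these.

```bash
python3 - <<'E'
from h import *
t=cv2.imread('pics/top0.png')
cv2.imwrite('pics/c1.png',cv2.resize(t[185:325,150:325],None,fx=4.5,fy=4.25 if 0 else 4.28,interpolation=cv2.INTER_CUBIC)[:600])
cv2.imwrite('pics/c2.png',cv2.resize(t[178:298,320:496],None,fx=4.5,fy=4.5,interpolation=cv2.INTER_CUBIC))
s=cv2.imread('pics/scene0.png')
cv2.imwrite('pics/c3.png',cv2.resize(s[190:360,170:370],None,fx=3.5,fy=3.5,interpolation=cv2.INTER_CUBIC))
E
```

```text
(no output)
```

View pics/c1.png

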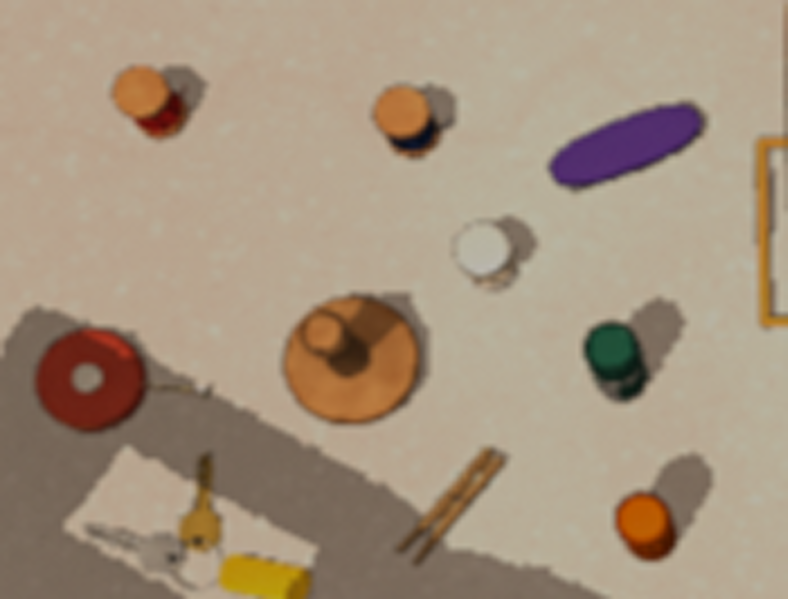

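View pics/c2.png

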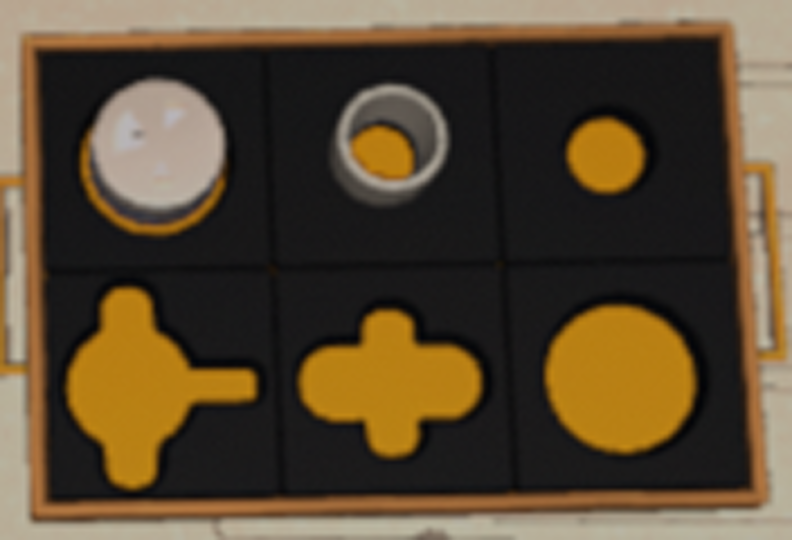

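View pics/c3.png

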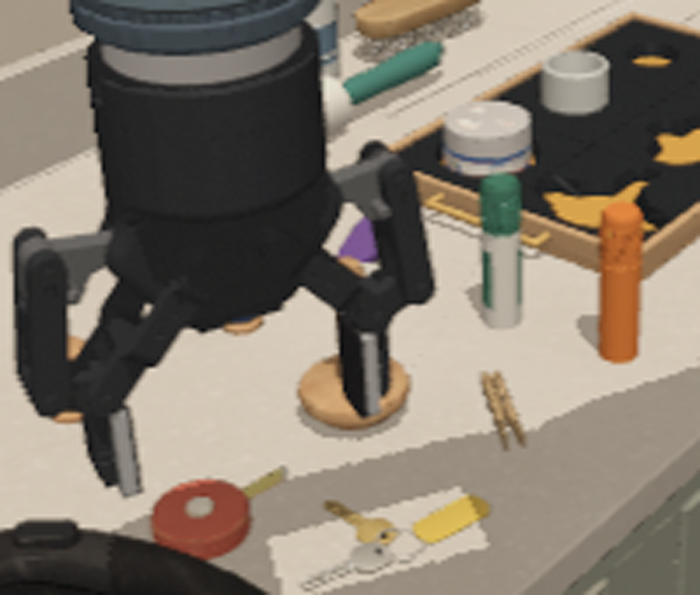

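The navy spool is the one at (240,212) because dark blue thread shows under its wooden top. (183,208) is red, (258,243) is white, and the stick is the green and white one. I'll compute positions now.

```bash
python3 - <<'E'
from h import *
np.set_printoptions(precision=4,suppress=True)
c=lambda x,y:(150+(x+.5)/4.5-.5,185+(y+.5)/4.28-.5)
d=lambda x,y:(320+(x+.5)/4.5-.5,178+(y+.5)/4.5-.5)
for n,x,y,z in[('tapebtn',87,377,.019),('tapedisc',90,378,.012),('tapeend',210,391,.012),('mushtop',326,333,.11),('mushcap',351,359,.012),
 ('brush',627,145,.018),('brL',551,170,.015),('brR',704,118,.015),('stick',613,350,.11),('spool',403,111,.048)]:
    P=px2w('top',*c(x,y),z);print(n,P[:2],np.round(w2px('scene',P)))
print('rim');C=[px2w('top',*d(*p),.026)[:2] for p in[(24,34),(731,22),(767,504),(33,519)]];print(np.array(C))
for i in range(4):
  e=C[(i+1)%4]-C[i];print(np.linalg.norm(e),np.degrees(np.arctan2(e[1],e[0])))
print('centre',np.mean(C,0))
im=cv2.imread('pics/top0.png');hsv=cv2.cvtColor(im,cv2.COLOR_BGR2HSV)
m=cv2.inRange(hsv,(15,200,130),(28,255,255));m[:, :330]=0;m[:,488:]=0;m[:186]=0;m[290:]=0
n,l,s,ce=cv2.connectedComponentsWithStats(m)
for i in range(1,n):
  if s[i,4]>50: print(s[i],ce[i],px2w('top',*ce[i],.010)[:2])
print('tube mouth',px2w('top',*d(391,138),.056)[:2])
a=[px2w('top',*d(*p),.01)[:2] for p in[(127,286),(132,490),(66,388),(259,385)]];print('tape scoops,left,chan',np.array(a),(a[0]+a[1])/2)
# scene picture
h2=cv2.cvtColor(cv2.imread('pics/scene0.png'),cv2.COLOR_BGR2HSV)
m=cv2.inRange(h2,(15,180,110),(28,255,255));m[:195]=0;m[262:]=0;m[:,:290]=0;m[:,410:]=0
n,l,s,ce=cv2.connectedComponentsWithStats(m)
for i in range(1,n):
  if s[i,4]>20: print('sc',s[i],ce[i],px2w('scene',*ce[i],.010)[:2])
E
```

```text
tapebtn [0.4156 0.3757] [228. 335.]
tapedisc [0.4161 0.376 ] [228. 337.]
tapeend [0.4099 0.3137] [253. 323.]
mushtop [0.4261 0.2382] [270. 265.]
mushcap [0.4285 0.2417] [271. 304.]
brush [0.5487 0.1016] [275. 259.]
brL [0.5348 0.1411] [268. 268.]
brR [0.5654 0.0616] [281. 252.]
stick [0.4194 0.1005] [314. 242.]
spool [0.5584 0.2151] [238. 266.]
rim
[[ 0.629   0.0179]
 [ 0.6407 -0.3534]
 [ 0.3862 -0.3616]
 [ 0.3732  0.0102]]
0.37147995798110695 -88.19182033773782
0.25462336706111904 -178.14277335896352
0.3721157264095725 92.01305146586887
0.2559541776163637 1.715186240280387
centre [ 0.5073 -0.1717]
[446 205  17  15 199] [454.0704 212.0955] [ 0.5719 -0.289 ]
[399 206  13  12 110] [404.9909 211.5455] [ 0.5716 -0.1728]
[338 212  31  18  55] [351.6182 223.7273] [ 0.5401 -0.0464]
[335 242  42  44 854] [350.7143 263.6874] [ 0.4443 -0.0446]
[387 247  40  32 746] [406.2641 262.5858] [ 0.4488 -0.174 ]
[441 246  33  32 821] [457.3496 261.6967] [ 0.4526 -0.2931]
tube mouth [ 0.567  -0.1693]
tape scoops,left,chan [[ 0.4979 -0.0376]
 [ 0.3908 -0.0407]
 [ 0.4434 -0.0063]
 [ 0.4465 -0.1062]] [ 0.4443 -0.0392]
```

Measurements check out: the rim is 372 x 255 mm against 374 x 256, and the scene-camera reprojections agree within about 2 px. The tray's y axis is at about 91.9°. I'll place the stick first.

Call:
carry_out(series=[{"x": 218, "y": -411, "z": 0}, {"x": 218, "y": -411, "z": 0}, {"x": 218, "y": -411, "z": 0}, {"x": 218, "y": -411, "z": 0}, {"x": 218, "y": -411, "z": 0}, {"x": 218, "y": -411, "z": 0}, {"x": 218, "y": -411, "z": 0}, {"x": 218, "y": -411, "z": 0}, {"x": 218, "y": -411, "z": 0}, {"x": 218, "y": -411, "z": 0}, {"x": 218, "y": -411, "z": 0}, {"x": 218, "y": -411, "z": 0}], grip_force=30)

```text
invalid input
```

Call:
carry_out(series=[{"x": 218, "y": -411, "z": 0, "spin": 0, "fingers": 1}, {"x": 218, "y": -411, "z": 0, "spin": 0, "fingers": 1}, {"x": 218, "y": -411, "z": 0, "spin": 0, "fingers": 1}, {"x": 218, "y": -411, "z": 0, "spin": 0, "fingers": 1}, {"x": 218, "y": -411, "z": 0, "spin": 0, "fingers": 1}, {"x": 218, "y": -411, "z": 0, "spin": 0, "fingers": 1}, {"x": 218, "y": -411, "z": 0, "spin": 0, "fingers": 1}, {"x": 218, "y": -411, "z": 0, "spin": 0, "fingers": 1}, {"x": 218, "y": -411, "z": 0, "spin": 0, "fingers": 1}, {"x": 218, "y": -411, "z": 0, "spin": 0, "fingers": 1}], grip_force=30)

```text
time: 1.35
position: [0.4192, 0.1012, 0.1984]
eef_rot: [0.187, 0.982, 0.0, -0.001]
force: [0.1, 0.2, -0.5]
gripper_width: 0.0854
grip_force: 0.0
```

Call:
carry_out(series=[{"x": 0, "y": 0, "z": -60, "spin": 0, "fingers": 1}, {"x": 0, "y": 0, "z": -115, "spin": 0, "fingers": 1}, {"x": 0, "y": 0, "z": -133, "spin": 0, "fingers": 1}, {"x": 0, "y": 0, "z": -133, "spin": 0, "fingers": 1}, {"x": 0, "y": 0, "z": -133, "spin": 0, "fingers": -0.6}, {"x": 0, "y": 0, "z": -133, "spin": 0, "fingers": -0.6}, {"x": 0, "y": 0, "z": -133, "spin": 0, "fingers": -0.6}, {"x": 0, "y": 0, "z": -133, "spin": 0, "fingers": -0.6}, {"x": 0, "y": 0, "z": -133, "spin": 0, "fingers": -0.6}, {"x": 0, "y": 0, "z": -133, "spin": 0, "fingers": -0.6}, {"x": 0, "y": 0, "z": -133, "spin": 0, "fingers": -0.6}, {"x": 0, "y": 0, "z": -133, "spin": 0, "fingers": -0.6}])

```text
time: 2.85
position: [0.4209, 0.1006, 0.0666]
eef_rot: [0.187, 0.982, 0.0, 0.001]
force: [0.1, 0.9, 6.3]
gripper_width: 0.025
grip_force: 29.5
```

Call:
carry_out(series=[{"x": 0, "y": 0, "z": 40, "spin": 0, "fingers": -0.6}, {"x": 0, "y": 0, "z": 85, "spin": 0, "fingers": -0.6}, {"x": 12, "y": -55, "z": 85, "spin": 0, "fingers": -0.6}, {"x": 24, "y": -110, "z": 85, "spin": 0, "fingers": -0.6}, {"x": 36, "y": -165, "z": 85, "spin": 0, "fingers": -0.6}, {"x": 48, "y": -220, "z": 85, "spin": 0, "fingers": -0.6}, {"x": 75, "y": -265, "z": 85, "spin": 0, "fingers": -0.6}, {"x": 110, "y": -271, "z": 85, "spin": 0, "fingers": -0.6}, {"x": 147, "y": -271, "z": 85, "spin": 0, "fingers": -0.6}, {"x": 147, "y": -271, "z": 85, "spin": 0, "fingers": -0.6}, {"x": 147, "y": -271, "z": 85, "spin": 0, "fingers": -0.6}])

```text
time: 4.22
position: [0.5658, -0.17, 0.15]
eef_rot: [0.187, 0.982, 0.0, -0.001]
force: [-0.3, 0.0, -1.3]
gripper_width: 0.0252
grip_force: 29.9
```

```bash
python3 - <<'E'
from h import *
snap('scene','s1',(240,120,440,270),4)
o=ctrl.get_obs();print(o['position'],o['force'],o['gripper_width'])
E
```

```text
[ 0.5656469  -0.16999902  0.15028744] [-0.222115    0.6912546  -0.67762548] 0.025076957463290004
```

View pics/s1.png

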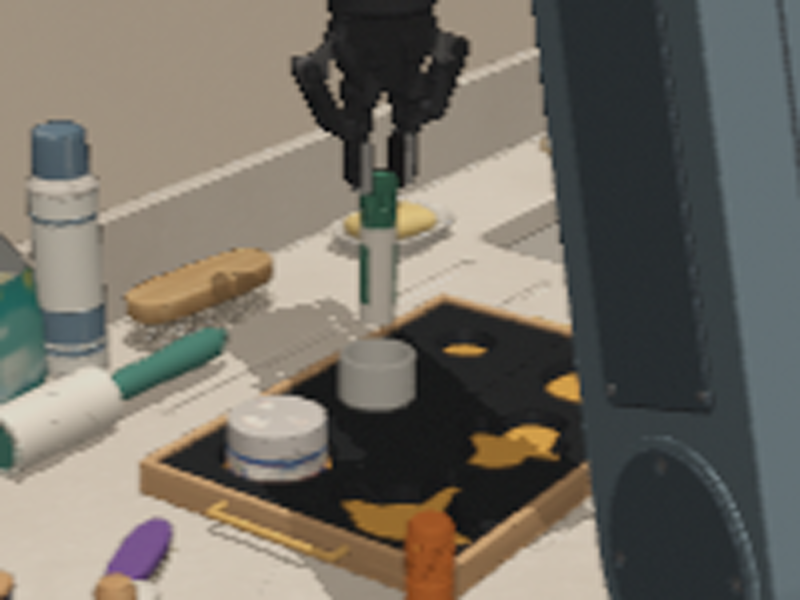

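The stick hangs upright with its axis over the tube (crop column 378 for both). Lowering it.

Call:
carry_out(series=[{"x": 0, "y": 0, "z": -30, "spin": 0, "fingers": -0.6}, {"x": 0, "y": 0, "z": -50, "spin": 0, "fingers": -0.6}, {"x": 0, "y": 0, "z": -65, "spin": 0, "fingers": -0.6}, {"x": 0, "y": 0, "z": -71, "spin": 0, "fingers": -0.6}, {"x": 0, "y": 0, "z": -71, "spin": 0, "fingers": -0.6}, {"x": 0, "y": 0, "z": -71, "spin": 0, "fingers": -0.6}])

```text
time: 5.03
position: [0.5674, -0.1707, 0.0806]
eef_rot: [0.187, 0.982, -0.0, 0.001]
force: [-0.2, 0.6, -0.5]
gripper_width: 0.0252
grip_force: 29.9
```

Call:
carry_out(series=[{"x": 0, "y": 0, "z": -2, "spin": 0, "fingers": -0.6}, {"x": 0, "y": 0, "z": -3, "spin": 0, "fingers": -0.6}, {"x": 0, "y": 0, "z": -3, "spin": 0, "fingers": -0.6}])

```text
time: 5.4
position: [0.5676, -0.1707, 0.0776]
eef_rot: [0.187, 0.982, -0.0, 0.001]
force: [-0.3, 0.7, 4.3]
gripper_width: 0.0247
grip_force: 30.4
```

Call:
carry_out(series=[{"x": 0, "y": 0, "z": -2, "spin": 0, "fingers": -0.6}, {"x": 0, "y": 0, "z": -2, "spin": 0, "fingers": -0.6}])

```text
time: 5.65
position: [0.5689, -0.1713, 0.0776]
eef_rot: [0.187, 0.982, -0.001, 0.003]
force: [-0.5, 0.5, 14.3]
gripper_width: 0.025
grip_force: 31.4
```

The stick is on the floor, and the place's floor comes out at z ≈ 0.011. Release and rise.

Call:
carry_out(series=[{"x": 0, "y": 0, "z": 2, "spin": 0, "fingers": -0.6}, {"x": 0, "y": 0, "z": 2, "spin": 0, "fingers": 0.1}, {"x": 0, "y": 0, "z": 2, "spin": 0, "fingers": 0.1}, {"x": 0, "y": 0, "z": 2, "spin": 0, "fingers": 0.1}, {"x": 0, "y": 0, "z": 2, "spin": 0, "fingers": 0.1}, {"x": 0, "y": 0, "z": 2, "spin": 0, "fingers": 0.1}, {"x": 0, "y": 0, "z": 40, "spin": 0, "fingers": 0.1}, {"x": 0, "y": 0, "z": 80, "spin": 0, "fingers": 0.1}, {"x": 0, "y": 0, "z": 80, "spin": 0, "fingers": 0.1}])

```text
time: 6.78
position: [0.5692, -0.1715, 0.1586]
eef_rot: [0.187, 0.982, -0.001, 0.004]
force: [0.4, -0.2, -1.2]
gripper_width: 0.0467
grip_force: 0.0
```

Call:
carry_out(series=[{"x": -20, "y": 60, "z": 0, "spin": -0.1, "fingers": 0.5}, {"x": -20, "y": 120, "z": 0, "spin": -0.25, "fingers": 0.5}, {"x": -20, "y": 180, "z": 0, "spin": -0.4, "fingers": 0.5}, {"x": -20, "y": 240, "z": 0, "spin": -0.55, "fingers": 0.5}, {"x": -20, "y": 273, "z": 0, "spin": -0.7, "fingers": 0.5}, {"x": -20, "y": 273, "z": 0, "spin": -0.829, "fingers": 0.5}, {"x": -20, "y": 273, "z": 0, "spin": -0.829, "fingers": 0.5}, {"x": -20, "y": 273, "z": 0, "spin": -0.829, "fingers": 0.5}, {"x": -20, "y": 273, "z": 0, "spin": -0.829, "fingers": 0.5}])

```text
time: 7.9
position: [0.5468, 0.102, 0.1545]
eef_rot: [0.566, 0.824, -0.0, -0.0]
force: [0.3, -0.8, 0.4]
gripper_width: 0.0641
grip_force: 0.0
```

```bash
python3 - <<'E'
from h import *
snap('top','t1')
o=ctrl.get_obs();print(o['position'],o['eef_rot'],o['joints'])
E
```

```text
[0.54687158 0.10204221 0.15458505] [ 5.66619483e-01  8.23979583e-01 -5.11603403e-05 -7.33636918e-05] [-1.60361722e-02  3.03110620e-01  1.58570193e+00 -4.25279844e-06
  1.25295894e+00 -3.82036427e-01]
```

View pics/t1.png

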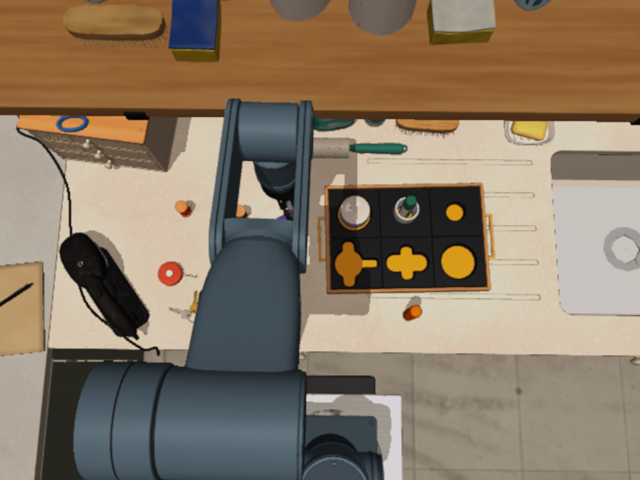

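The stick stands in its tube at (410,203), and the arm covers the brush. Going down on the brush now.

Call:
carry_out(series=[{"x": 2, "y": 0, "z": -60, "spin": 0, "fingers": 0.5}, {"x": 2, "y": 0, "z": -115, "spin": 0, "fingers": 0.5}, {"x": 2, "y": 0, "z": -140, "spin": 0, "fingers": 0.5}, {"x": 2, "y": 0, "z": -148, "spin": 0, "fingers": 0.5}, {"x": 2, "y": 0, "z": -148, "spin": 0, "fingers": 0.5}, {"x": 2, "y": 0, "z": -148, "spin": 0, "fingers": -0.6}, {"x": 2, "y": 0, "z": -148, "spin": 0, "fingers": -0.6}, {"x": 2, "y": 0, "z": -148, "spin": 0, "fingers": -0.6}, {"x": 2, "y": 0, "z": -148, "spin": 0, "fingers": -0.6}, {"x": 2, "y": 0, "z": -148, "spin": 0, "fingers": -0.6}, {"x": 2, "y": 0, "z": -148, "spin": 0, "fingers": -0.6}])

```text
time: 9.32
position: [0.5488, 0.1026, 0.0067]
eef_rot: [0.567, 0.824, -0.0, -0.0]
force: [-0.7, -0.2, 0.7]
gripper_width: 0.0173
grip_force: 0.0
```

```bash
python3 - <<'E'
from h import *
snap('scene','s2',(190,190,350,310),5)
E
```

```text
(no output)
```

View pics/s2.png

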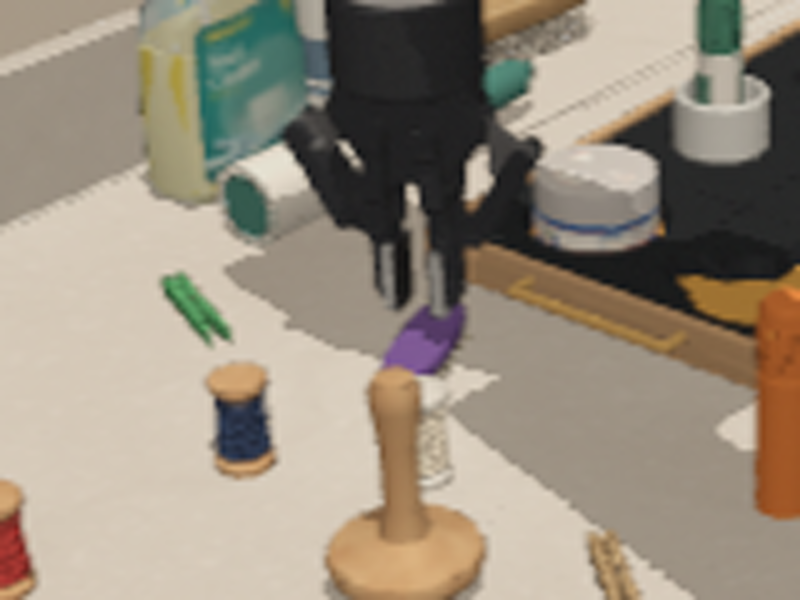

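```bash
python3 - <<'E'
from h import *
print(w2px('scene',[.5657,-.17,.15]),'seen tips ~(328,167),(342,167)')
for z in (.0067,.02,.03,.04):print(z,w2px('scene',[.5488,.1026,z]),'seen (269,251),(279,252)')
o=ctrl.get_obs();print(o['position'],o['joints'],o['force'],o['effort'])
E
```

```text
[335.09033347 178.32133965] seen tips ~(328,167),(342,167)
0.0067 [275.24644295 262.79303618] seen (269,251),(279,252)
0.02 [274.96183947 258.28235685] seen (269,251),(279,252)
0.03 [274.74585854 254.8592759 ] seen (269,251),(279,252)
0.04 [274.5281437  251.40871424] seen (269,251),(279,252)
[0.54879222 0.10265575 0.00665962] [-1.48693731e-02  4.72266401e-01  1.74349215e+00  1.39164952e-05
  9.25969553e-01 -3.80927058e-01] [ 0.65649683 -0.88969188 -0.04602074] [ 4.30762593e-03 -4.96164358e+01 -2.20124120e+01 -2.95331420e-04
  1.70027190e-03 -1.84136047e-05]
```

```bash
python3 - <<'E'
from h import *
from scipy.optimize import least_squares
y=np.array([.367,.93,0])
for z in (.198,.211,.225,.24):
  P=np.array([.2016,.5112,z]);print(z,w2px('scene',P+.0427*y),w2px('scene',P-.0427*y),'seen (208,330),(277,308)')
yb=np.array([2*.5666*.824,2*.824**2-1,0])
for z in (.02,.03,.04):
  P=np.array([.5488,.1026,z]);print(z,w2px('scene',P+.0087*yb),w2px('scene',P-.0087*yb))
E
```

```text
0.198 [213.03628375 356.10299955] [272.99129518 334.59551129] seen (208,330),(277,308)
0.211 [211.85542426 348.37935173] [272.45453169 327.1192963 ] seen (208,330),(277,308)
0.225 [210.55653201 339.88368697] [271.86484965 318.90601478] seen (208,330),(277,308)
0.24 [209.13250935 330.56958171] [271.2192413  309.91377365] seen (208,330),(277,308)
0.02 [271.7910101  257.77745117] [278.14515622 258.78925095]
0.03 [271.56280252 254.35909633] [277.9415003  255.36143316]
0.04 [271.3327665  250.91335299] [277.73620617 251.90604201]
```

The tips sit about 28 mm higher than the reported TCP suggests. The start picture and this one agree, so the fingers closed above the brush. I'll reopen, go lower while watching the force, and regrip.

Call:
carry_out(series=[{"x": 0, "y": 0, "z": 0, "spin": 0, "fingers": 0.5}, {"x": 0, "y": 0, "z": 0, "spin": 0, "fingers": 0.5}, {"x": 0, "y": 0, "z": 0, "spin": 0, "fingers": 0.5}, {"x": 0, "y": 0, "z": 0, "spin": 0, "fingers": 0.5}, {"x": 0, "y": 0, "z": 0, "spin": 0, "fingers": 0.5}, {"x": 0, "y": 0, "z": -10, "spin": 0, "fingers": 0.5}, {"x": 0, "y": 0, "z": -18, "spin": 0, "fingers": 0.5}, {"x": 0, "y": 0, "z": -18, "spin": 0, "fingers": 0.5}])

```text
time: 10.38
position: [0.5478, 0.1026, -0.0125]
eef_rot: [0.567, 0.824, -0.001, -0.001]
force: [0.1, -0.6, -0.7]
gripper_width: 0.0639
grip_force: 0.0
```

Call:
carry_out(series=[{"x": 0, "y": 0, "z": -4, "spin": 0, "fingers": 0.5}, {"x": 0, "y": 0, "z": -8, "spin": 0, "fingers": 0.5}, {"x": 0, "y": 0, "z": -8, "spin": 0, "fingers": 0.5}, {"x": 0, "y": 0, "z": -8, "spin": 0, "fingers": -0.6}, {"x": 0, "y": 0, "z": -8, "spin": 0, "fingers": -0.6}, {"x": 0, "y": 0, "z": -8, "spin": 0, "fingers": -0.6}, {"x": 0, "y": 0, "z": -8, "spin": 0, "fingers": -0.6}, {"x": 0, "y": 0, "z": -8, "spin": 0, "fingers": -0.6}, {"x": 0, "y": 0, "z": -8, "spin": 0, "fingers": -0.6}])

```text
time: 11.5
position: [0.5491, 0.1026, -0.0189]
eef_rot: [0.567, 0.824, 0.0, 0.0]
force: [-1.4, -0.2, 6.2]
gripper_width: 0.0278
grip_force: 30.0
```

Call:
carry_out(series=[{"x": 0, "y": 0, "z": 40, "spin": 0, "fingers": -0.6}, {"x": -20, "y": 0, "z": 75, "spin": -0.05, "fingers": -0.6}, {"x": -70, "y": -30, "z": 75, "spin": -0.15, "fingers": -0.6}, {"x": -100, "y": -80, "z": 75, "spin": -0.25, "fingers": -0.6}, {"x": -100, "y": -140, "z": 75, "spin": -0.333, "fingers": -0.6}, {"x": -100, "y": -200, "z": 75, "spin": -0.333, "fingers": -0.6}, {"x": -100, "y": -255, "z": 75, "spin": -0.333, "fingers": -0.6}, {"x": -100, "y": -275, "z": 75, "spin": -0.333, "fingers": -0.6}, {"x": -100, "y": -275, "z": 75, "spin": -0.333, "fingers": -0.6}, {"x": -100, "y": -275, "z": 40, "spin": -0.333, "fingers": -0.6}, {"x": -100, "y": -275, "z": 40, "spin": -0.333, "fingers": -0.6}, {"x": -100, "y": -275, "z": 40, "spin": -0.333, "fingers": -0.6}])

```text
time: 13.0
position: [0.449, -0.1712, 0.0212]
eef_rot: [0.695, 0.719, 0.0, -0.0]
force: [0.5, 0.7, -0.6]
gripper_width: 0.0276
grip_force: 30.0
```

```bash
python3 - <<'E'
from h import *
snap('scene','s3',(260,160,420,280),5)
o=ctrl.get_obs();print(o['position'],o['eef_rot'],o['force'],o['gripper_width'])
E
```

```text
[ 0.44942908 -0.17171186  0.02154843] [6.94859540e-01 7.19145362e-01 1.27816685e-04 3.89918112e-04] [-0.52238021  0.29253687 -0.16770275] 0.027807073889504194
```

View pics/s3.png

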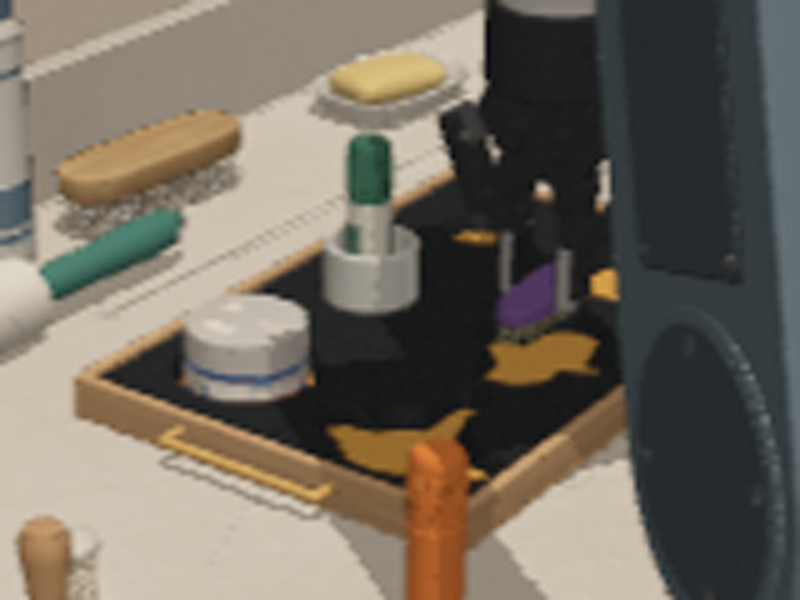

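The brush is held level above its cut-out, aligned with it, and the stick is upright in its tube. Lowering the brush.

Call:
carry_out(series=[{"x": -0.5, "y": -1.5, "z": -12, "spin": 0, "fingers": -0.6}, {"x": -0.5, "y": -1.5, "z": -20, "spin": 0, "fingers": -0.6}, {"x": -0.5, "y": -1.5, "z": -27, "spin": 0, "fingers": -0.6}, {"x": -0.5, "y": -1.5, "z": -29, "spin": 0, "fingers": -0.6}, {"x": -0.5, "y": -1.5, "z": -29, "spin": 0, "fingers": -0.6}])

```text
time: 13.68
position: [0.4479, -0.1737, -0.0079]
eef_rot: [0.695, 0.719, -0.0, -0.0]
force: [-3.4, 2.2, 7.2]
gripper_width: 0.0278
grip_force: 30.8
```

Call:
carry_out(series=[{"x": 0, "y": 0, "z": 1, "spin": 0, "fingers": -0.1}, {"x": 0, "y": 0, "z": 1, "spin": 0, "fingers": -0.1}, {"x": 0, "y": 0, "z": 1, "spin": 0, "fingers": -0.1}, {"x": 0, "y": 0, "z": 1, "spin": 0, "fingers": -0.1}, {"x": 0, "y": 0, "z": 1, "spin": 0, "fingers": -0.1}, {"x": 0, "y": 0, "z": 15, "spin": 0, "fingers": -0.1}, {"x": 0, "y": 0, "z": 30, "spin": 0, "fingers": 0}, {"x": 0, "y": 0, "z": 90, "spin": 0, "fingers": 0.5}, {"x": 0, "y": 0, "z": 145, "spin": 0, "fingers": 0.5}, {"x": 0, "y": 0, "z": 145, "spin": 0, "fingers": 0.5}])

```text
time: 14.92
position: [0.4516, -0.176, 0.1427]
eef_rot: [0.695, 0.719, 0.001, 0.006]
force: [-1.3, -0.1, -0.2]
gripper_width: 0.0644
grip_force: 0.0
```

```bash
python3 - <<'E'
from h import *
im=cv2.imread('pics/t1.png');h=cv2.cvtColor(im,cv2.COLOR_BGR2HSV)
m=(cv2.inRange(h,(0,150,60),(8,255,255))|cv2.inRange(h,(172,150,60),(180,255,255)));m[:,:155]=0;m[:,190:]=0;m[:255]=0;m[290:]=0
p=cv2.findNonZero(m);(c,r)=cv2.minEnclosingCircle(p);print(c,r,px2w('top',*c,.010)[:2],r*1.3/567)
t=h[262:290,184:202];print('tail sat');
mt=np.zeros(m.shape,np.uint8);mt[262:290,185:202]=(im[262:290,185:202,0].astype(int)<0.72*im[262:290,185:202,2])*255
q=np.argwhere(mt)[:,::-1];print(q.tolist())
for u,v in q: print(px2w('top',u,v,.008)[:2].round(4),end=' ')
o=ctrl.get_obs();print(o['position'])
cv2.imwrite('pics/c4.png',cv2.resize(im[250:300,150:216],None,fx=10,fy=10,interpolation=cv2.INTER_CUBIC))
E
```

```text
(169.8070831298828, 273.1771545410156) 11.947070121765137 [0.4158744  0.37608055] 0.027391871531383914
tail sat
[[185, 275], [186, 275], [187, 275], [188, 275], [189, 275], [190, 275], [191, 275], [192, 276]]
[0.4124 0.3409] [0.4124 0.3386] [0.4125 0.3363] [0.4125 0.3339] [0.4125 0.3316] [0.4126 0.3293] [0.4126 0.327 ] [0.4103 0.3245] [ 0.45160635 -0.17597379  0.14267116]
```

View pics/c4.png

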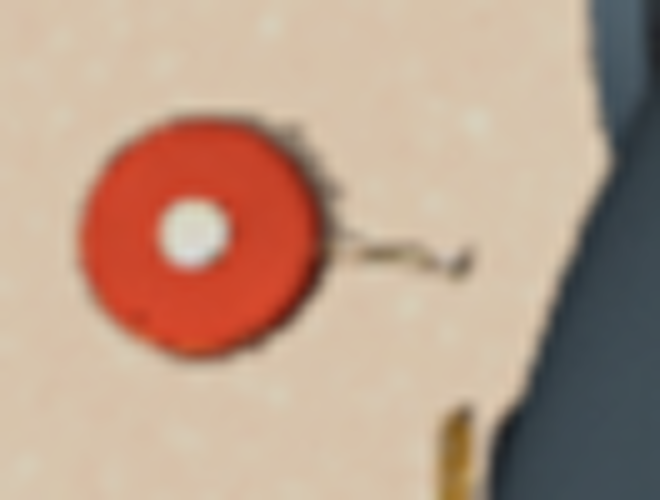

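Call:
carry_out(series=[{"x": -33, "y": 60, "z": 0, "spin": 0, "fingers": 1}, {"x": -33, "y": 120, "z": 0, "spin": 0, "fingers": 1}, {"x": -33, "y": 180, "z": 0, "spin": 0, "fingers": 1}, {"x": -33, "y": 240, "z": 0, "spin": 0, "fingers": 1}, {"x": -33, "y": 300, "z": 0, "spin": 0, "fingers": 1}, {"x": -33, "y": 360, "z": 0, "spin": -0.06, "fingers": 1}, {"x": -33, "y": 420, "z": 0, "spin": -0.125, "fingers": 1}, {"x": -33, "y": 480, "z": 0, "spin": -0.125, "fingers": 1}, {"x": -33, "y": 530, "z": 0, "spin": -0.125, "fingers": 1}, {"x": -33, "y": 551, "z": 0, "spin": -0.125, "fingers": 1}, {"x": -33, "y": 551, "z": 0, "spin": -0.125, "fingers": 1}, {"x": -33, "y": 551, "z": 0, "spin": -0.125, "fingers": 1}])

```text
time: 16.42
position: [0.4152, 0.3758, 0.1365]
eef_rot: [0.739, 0.674, -0.001, 0.0]
force: [0.2, 0.3, -0.6]
gripper_width: 0.0853
grip_force: 0.0
```

Call:
carry_out(series=[{"x": 0.5, "y": 0, "z": -60, "spin": 0, "fingers": 1}, {"x": 0.5, "y": 0, "z": -115, "spin": 0, "fingers": 1}, {"x": 0.5, "y": 0, "z": -145, "spin": 0, "fingers": 1}, {"x": 0.5, "y": 0, "z": -158, "spin": 0, "fingers": 1}, {"x": 0.5, "y": 0, "z": -163, "spin": 0, "fingers": 1}, {"x": 0.5, "y": 0, "z": -163, "spin": 0, "fingers": 1}])

```text
time: 17.18
position: [0.4168, 0.3772, -0.0252]
eef_rot: [0.739, 0.674, 0.001, 0.0]
force: [0.2, -0.0, -0.2]
gripper_width: 0.0854
grip_force: 0.0
```

Call:
carry_out(series=[{"x": 0, "y": 0, "z": 0, "spin": 0, "fingers": 0}, {"x": 0, "y": 0, "z": 0, "spin": 0, "fingers": 0}, {"x": 0, "y": 0, "z": 0, "spin": 0, "fingers": 0}, {"x": 0, "y": 0, "z": 0, "spin": 0, "fingers": 0}, {"x": 0, "y": 0, "z": 0, "spin": 0, "fingers": 0}, {"x": 0, "y": 0, "z": 0, "spin": 0, "fingers": 0}])

```text
time: 17.92
position: [0.4165, 0.3776, -0.0248]
eef_rot: [0.739, 0.674, 0.001, 0.0]
force: [-1.5, -0.9, 6.0]
gripper_width: 0.0542
grip_force: 30.3
```

Call:
carry_out(series=[{"x": 0, "y": 0, "z": 40, "spin": 0, "fingers": 0}, {"x": 0, "y": 0, "z": 100, "spin": 0, "fingers": 0}, {"x": 0, "y": 0, "z": 155, "spin": 0, "fingers": 0}, {"x": 28, "y": -50, "z": 160, "spin": 0.04, "fingers": 0}, {"x": 28, "y": -110, "z": 160, "spin": 0.08, "fingers": 0}, {"x": 28, "y": -170, "z": 160, "spin": 0.124, "fingers": 0}, {"x": 28, "y": -230, "z": 160, "spin": 0.124, "fingers": 0}, {"x": 28, "y": -290, "z": 160, "spin": 0.124, "fingers": 0}, {"x": 28, "y": -350, "z": 160, "spin": 0.124, "fingers": 0}, {"x": 28, "y": -400, "z": 140, "spin": 0.124, "fingers": 0}, {"x": 28, "y": -415.5, "z": 100, "spin": 0.124, "fingers": 0}, {"x": 28, "y": -415.5, "z": 80, "spin": 0.124, "fingers": 0}])

```text
time: 19.42
position: [0.443, -0.0397, 0.0526]
eef_rot: [0.697, 0.717, -0.0, -0.0]
force: [0.2, 0.1, -0.8]
gripper_width: 0.0542
grip_force: 32.1
```

Call:
carry_out(series=[{"x": 0, "y": 0, "z": -45, "spin": 0, "fingers": 0}, {"x": 0, "y": 0, "z": -50, "spin": 0, "fingers": 0}, {"x": 0, "y": 0, "z": -50, "spin": 0, "fingers": 0}])

```text
time: 19.8
position: [0.4442, -0.0383, 0.0044]
eef_rot: [0.696, 0.718, 0.0, 0.0]
force: [-0.2, 0.5, -1.4]
gripper_width: 0.0538
grip_force: 32.2
```

```bash
python3 - <<'E'
from h import *
snap('scene','s4',(260,160,420,280),5)
o=ctrl.get_obs();print(o['position'],o['eef_rot'],o['force'],o['gripper_width'])
E
```

```text
[ 0.44487611 -0.03857006  0.00495587] [6.95554376e-01 7.18472834e-01 3.86772404e-04 8.64392543e-04] [ 0.45649821 -1.03046491 -1.21881223] 0.0537550116981016
```

View pics/s4.png

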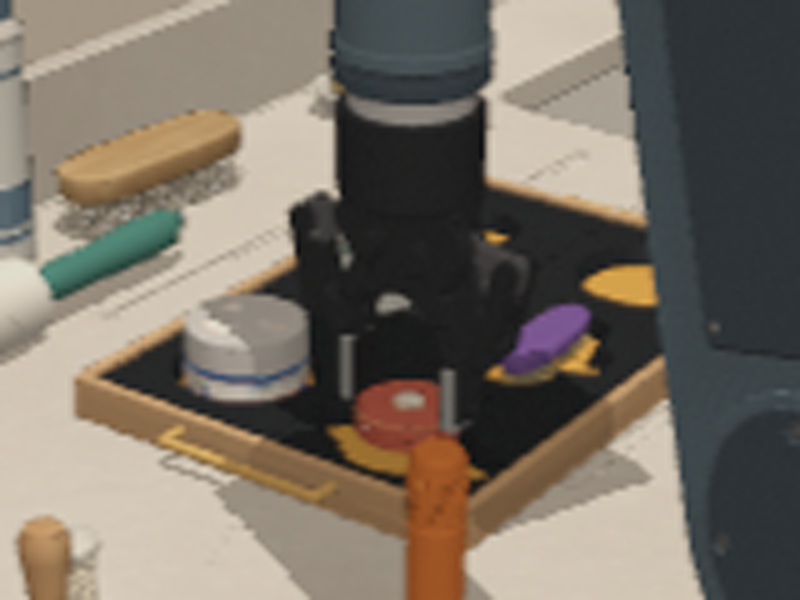

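The brush sits in its cut-out, and the tape is held level about 18 mm above its place. Lowering it.

Call:
carry_out(series=[{"x": 0, "y": 0, "z": -8, "spin": 0, "fingers": 0}, {"x": 0, "y": 0, "z": -14, "spin": 0, "fingers": 0}, {"x": 0, "y": 0, "z": -18, "spin": 0, "fingers": 0}, {"x": 0, "y": 0, "z": -20, "spin": 0, "fingers": 0}, {"x": 0, "y": 0, "z": -20, "spin": 0, "fingers": 0}])

```text
time: 20.48
position: [0.4441, -0.0385, -0.0149]
eef_rot: [0.696, 0.719, 0.0, 0.0]
force: [-6.3, 1.2, 18.1]
gripper_width: 0.0538
grip_force: 37.2
```

Call:
carry_out(series=[{"x": 0, "y": 0, "z": 1.5, "spin": 0, "fingers": 0}, {"x": 0, "y": 0, "z": 1.5, "spin": 0, "fingers": 0.45}, {"x": 0, "y": 0, "z": 1.5, "spin": 0, "fingers": 0.45}, {"x": 0, "y": 0, "z": 1.5, "spin": 0, "fingers": 0.45}, {"x": 0, "y": 0, "z": 1.5, "spin": 0, "fingers": 0.45}, {"x": 0, "y": 0, "z": 15, "spin": 0, "fingers": 0.45}, {"x": 0, "y": 0, "z": 40, "spin": 0, "fingers": 0.45}, {"x": 0, "y": 0, "z": 100, "spin": 0, "fingers": 0.45}, {"x": 0, "y": 0, "z": 155, "spin": 0, "fingers": 0.45}, {"x": 0, "y": 0, "z": 155, "spin": 0, "fingers": 0.45}])

```text
time: 21.72
position: [0.4472, -0.0395, 0.144]
eef_rot: [0.696, 0.718, 0.002, 0.005]
force: [-0.0, -0.1, -0.9]
gripper_width: 0.062
grip_force: 0.0
```

Call:
carry_out(series=[{"x": -17, "y": 60, "z": 0, "spin": 0, "fingers": 0.5}, {"x": -17, "y": 120, "z": 0, "spin": 0, "fingers": 0.5}, {"x": -17, "y": 180, "z": 0, "spin": 0, "fingers": 0.5}, {"x": -17, "y": 240, "z": 0, "spin": 0, "fingers": 0.5}, {"x": -17, "y": 278.5, "z": 0, "spin": 0, "fingers": 0.5}, {"x": -17, "y": 278.5, "z": 0, "spin": 0, "fingers": 0.5}, {"x": -17, "y": 278.5, "z": 0, "spin": 0, "fingers": 0.5}])

```text
time: 22.6
position: [0.4262, 0.2396, 0.1382]
eef_rot: [0.695, 0.719, -0.001, -0.0]
force: [-0.5, -0.7, -0.1]
gripper_width: 0.0641
grip_force: 0.0
```

```bash
python3 - <<'E'
from h import *
snap('scene','s5',(210,200,370,320),5)
o=ctrl.get_obs();print(o['position'])
snap('top','t2')
E
```

```text
[0.42641803 0.23916246 0.13834177]
```

View pics/s5.png

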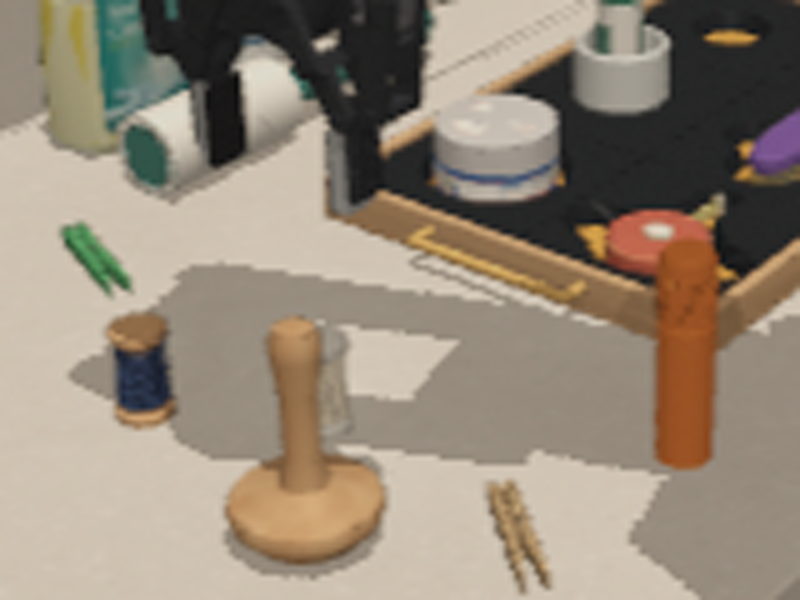

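The tape lies in its cut-out with its end in the channel. The stem top at about (269,266) matches my estimate, so I'll grip the mushroom.

Call:
carry_out(series=[{"x": 1, "y": 0, "z": -50, "spin": 0, "fingers": 0.3}, {"x": 1, "y": 0, "z": -95, "spin": 0, "fingers": 0.3}, {"x": 1, "y": 0, "z": -106, "spin": 0, "fingers": 0.3}, {"x": 1, "y": 0, "z": -106, "spin": 0, "fingers": 0.3}, {"x": 1, "y": 0, "z": -106, "spin": 0, "fingers": -0.9}, {"x": 1, "y": 0, "z": -106, "spin": 0, "fingers": -0.9}, {"x": 1, "y": 0, "z": -106, "spin": 0, "fingers": -0.9}, {"x": 1, "y": 0, "z": -106, "spin": 0, "fingers": -0.9}, {"x": 1, "y": 0, "z": -106, "spin": 0, "fingers": -0.9}, {"x": 1, "y": 0, "z": -106, "spin": 0, "fingers": -0.9}, {"x": 1, "y": 0, "z": -106, "spin": 0, "fingers": -0.9}])

```text
time: 24.08
position: [0.429, 0.2405, 0.0342]
eef_rot: [0.696, 0.718, 0.001, 0.001]
force: [-0.8, -1.4, 6.6]
gripper_width: 0.0192
grip_force: 29.3
```

Call:
carry_out(series=[{"x": 0, "y": 0, "z": 50, "spin": 0, "fingers": -0.9}, {"x": 2, "y": -20, "z": 95, "spin": 0, "fingers": -0.9}, {"x": 5, "y": -80, "z": 95, "spin": 0, "fingers": -0.9}, {"x": 8, "y": -140, "z": 95, "spin": 0, "fingers": -0.9}, {"x": 10, "y": -200, "z": 95, "spin": 0, "fingers": -0.9}, {"x": 12, "y": -260, "z": 95, "spin": 0, "fingers": -0.9}, {"x": 15, "y": -320, "z": 95, "spin": 0, "fingers": -0.9}, {"x": 17, "y": -380, "z": 95, "spin": 0, "fingers": -0.9}, {"x": 20, "y": -440, "z": 95, "spin": 0, "fingers": -0.9}, {"x": 23, "y": -495, "z": 95, "spin": 0, "fingers": -0.9}, {"x": 23.5, "y": -532, "z": 80, "spin": 0, "fingers": -0.9}, {"x": 23.5, "y": -532, "z": 40, "spin": 0, "fingers": -0.9}])

```text
time: 25.58
position: [0.4531, -0.2969, 0.0743]
eef_rot: [0.697, 0.717, -0.0, 0.004]
force: [0.6, -0.4, -1.3]
gripper_width: 0.019
grip_force: 29.9
```

Call:
carry_out(series=[{"x": 0, "y": 0, "z": 0, "spin": 0, "fingers": -0.9}, {"x": 0, "y": 0, "z": 0, "spin": 0, "fingers": -0.9}, {"x": 0, "y": 0, "z": 0, "spin": 0, "fingers": -0.9}])

```text
time: 25.95
position: [0.4524, -0.2922, 0.0745]
eef_rot: [0.695, 0.719, -0.0, 0.002]
force: [-0.4, 0.5, -1.3]
gripper_width: 0.0186
grip_force: 30.0
```

```bash
python3 - <<'E'
from h import *
snap('top','t3',(320,170,500,305),4.4)
o=ctrl.get_obs();print(o['position'],o['eef_rot'],o['force'],o['gripper_width'])
E
```

```text
[ 0.45231446 -0.29209308  0.0743968 ] [ 6.95333583e-01  7.18685691e-01 -2.32637211e-05  1.44416680e-03] [ 0.60594081  0.39140758 -0.88430537] 0.01905074311659218
```

View pics/t3.png

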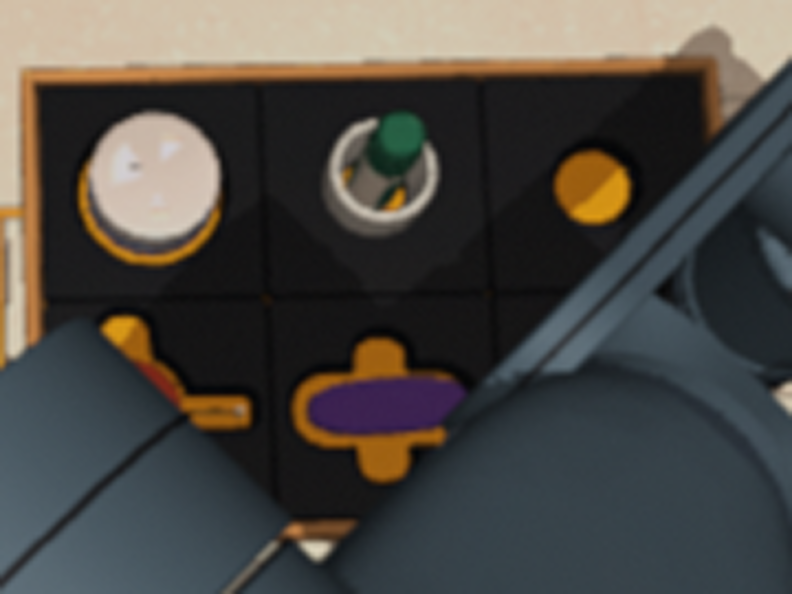

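Brush, tape end and stick all sit in their places, and the mushroom is over its cut-out. Lowering it.

Call:
carry_out(series=[{"x": 0, "y": 0, "z": -12, "spin": 0, "fingers": -0.9}, {"x": 0, "y": 0, "z": -22, "spin": 0, "fingers": -0.9}, {"x": 0, "y": 0, "z": -28, "spin": 0, "fingers": -0.9}, {"x": 0, "y": 0, "z": -30, "spin": 0, "fingers": -0.9}, {"x": 0, "y": 0, "z": -30, "spin": 0, "fingers": -0.9}])

```text
time: 26.62
position: [0.4511, -0.292, 0.045]
eef_rot: [0.696, 0.718, -0.0, 0.0]
force: [-6.0, 4.9, 22.3]
gripper_width: 0.0193
grip_force: 32.5
```

Call:
carry_out(series=[{"x": 0, "y": 0, "z": 2, "spin": 0, "fingers": -0.9}, {"x": 0, "y": 0, "z": 2, "spin": 0, "fingers": 0.2}, {"x": 0, "y": 0, "z": 2, "spin": 0, "fingers": 0.2}, {"x": 0, "y": 0, "z": 2, "spin": 0, "fingers": 0.2}, {"x": 0, "y": 0, "z": 2, "spin": 0, "fingers": 0.2}, {"x": 0, "y": 0, "z": 2, "spin": 0, "fingers": 0.2}, {"x": 0, "y": 0, "z": 40, "spin": 0, "fingers": 0.2}, {"x": 0, "y": 0, "z": 80, "spin": 0, "fingers": 0.2}, {"x": 0, "y": 0, "z": 110, "spin": 0, "fingers": 0.2}, {"x": 0, "y": 0, "z": 110, "spin": 0, "fingers": 0.2}])

```text
time: 27.88
position: [0.4527, -0.2932, 0.1554]
eef_rot: [0.696, 0.718, -0.0, 0.003]
force: [0.4, 0.5, -1.4]
gripper_width: 0.0513
grip_force: 0.0
```

Call:
carry_out(series=[{"x": 10, "y": 60, "z": 0, "spin": 0, "fingers": 0.2}, {"x": 22, "y": 118, "z": 0, "spin": 0, "fingers": 0.2}, {"x": 34, "y": 176, "z": 0, "spin": 0, "fingers": 0.2}, {"x": 46, "y": 234, "z": 0, "spin": 0, "fingers": 0.2}, {"x": 58, "y": 292, "z": 0, "spin": 0, "fingers": 0.2}, {"x": 70, "y": 350, "z": 0, "spin": 0, "fingers": 0.2}, {"x": 82, "y": 408, "z": 0, "spin": 0, "fingers": 0.2}, {"x": 95, "y": 466, "z": 0, "spin": 0, "fingers": 0.2}, {"x": 106, "y": 507.5, "z": 0, "spin": 0, "fingers": 0.2}, {"x": 106, "y": 507.5, "z": 0, "spin": 0, "fingers": 0.2}, {"x": 106, "y": 507.5, "z": 0, "spin": 0, "fingers": 0.2}, {"x": 106, "y": 507.5, "z": 0, "spin": 0, "fingers": 0.2}])

```text
time: 29.38
position: [0.557, 0.2143, 0.1522]
eef_rot: [0.696, 0.718, -0.001, -0.0]
force: [-1.1, -1.0, -0.3]
gripper_width: 0.0511
grip_force: 0.0
```

Call:
carry_out(series=[{"x": 1.5, "y": 0.5, "z": -60, "spin": 0, "fingers": 0.2}, {"x": 1.5, "y": 0.5, "z": -115, "spin": 0, "fingers": 0.2}, {"x": 1.5, "y": 0.5, "z": -150, "spin": 0, "fingers": 0.2}, {"x": 1.5, "y": 0.5, "z": -162, "spin": 0, "fingers": 0.2}, {"x": 1.5, "y": 0.5, "z": -162, "spin": 0, "fingers": 0.2}, {"x": 1.5, "y": 0.5, "z": -162, "spin": 0, "fingers": -0.7}, {"x": 1.5, "y": 0.5, "z": -162, "spin": 0, "fingers": -0.7}, {"x": 1.5, "y": 0.5, "z": -162, "spin": 0, "fingers": -0.7}, {"x": 1.5, "y": 0.5, "z": -162, "spin": 0, "fingers": -0.7}, {"x": 1.5, "y": 0.5, "z": -162, "spin": 0, "fingers": -0.7}, {"x": 1.5, "y": 0.5, "z": -162, "spin": 0, "fingers": -0.7}])

```text
time: 30.75
position: [0.5606, 0.2163, -0.0072]
eef_rot: [0.696, 0.718, 0.002, 0.001]
force: [0.5, -1.6, 6.8]
gripper_width: 0.0283
grip_force: 30.0
```

Call:
carry_out(series=[{"x": 0, "y": 0, "z": 55, "spin": 0, "fingers": -0.7}, {"x": 0, "y": 0, "z": 115, "spin": 0, "fingers": -0.7}, {"x": 0, "y": -10, "z": 165, "spin": 0, "fingers": -0.7}, {"x": 0, "y": -70, "z": 165, "spin": 0, "fingers": -0.7}, {"x": 0, "y": -130, "z": 165, "spin": 0, "fingers": -0.7}, {"x": 0, "y": -190, "z": 165, "spin": 0, "fingers": -0.7}, {"x": 5, "y": -250, "z": 165, "spin": 0, "fingers": -0.7}, {"x": 5, "y": -310, "z": 165, "spin": 0, "fingers": -0.7}, {"x": 8, "y": -370, "z": 165, "spin": 0, "fingers": -0.7}, {"x": 10, "y": -430, "z": 165, "spin": 0, "fingers": -0.7}, {"x": 11.5, "y": -480, "z": 165, "spin": 0, "fingers": -0.7}, {"x": 11.5, "y": -504, "z": 165, "spin": 0, "fingers": -0.7}])

```text
time: 32.25
position: [0.57, -0.2906, 0.156]
eef_rot: [0.697, 0.717, -0.0, 0.0]
force: [-0.2, 1.0, -0.4]
gripper_width: 0.0273
grip_force: 29.8
```

Call:
carry_out(series=[{"x": 0, "y": 0, "z": -50, "spin": 0, "fingers": -0.7}, {"x": 0, "y": 0, "z": -100, "spin": 0, "fingers": -0.7}, {"x": 0, "y": 0, "z": -125, "spin": 0, "fingers": -0.7}, {"x": 0, "y": 0, "z": -125, "spin": 0, "fingers": -0.7}, {"x": 0, "y": 0, "z": -125, "spin": 0, "fingers": -0.7}])

```text
time: 32.88
position: [0.5714, -0.2879, 0.0323]
eef_rot: [0.695, 0.719, 0.0, 0.001]
force: [0.6, -0.0, -0.3]
gripper_width: 0.0279
grip_force: 29.8
```

```bash
python3 - <<'E'
from h import *
snap('scene','s6',(270,150,430,270),5)
o=ctrl.get_obs();print(o['position'],o['eef_rot'],o['force'],o['gripper_width'])
E
```

```text
[ 0.57168887 -0.28826352  0.03275194] [6.95499751e-01 7.18524442e-01 2.80457116e-04 1.62636005e-03] [ 0.12806745 -0.04560833 -0.76160953] 0.027413324399111233
```

View pics/s6.png

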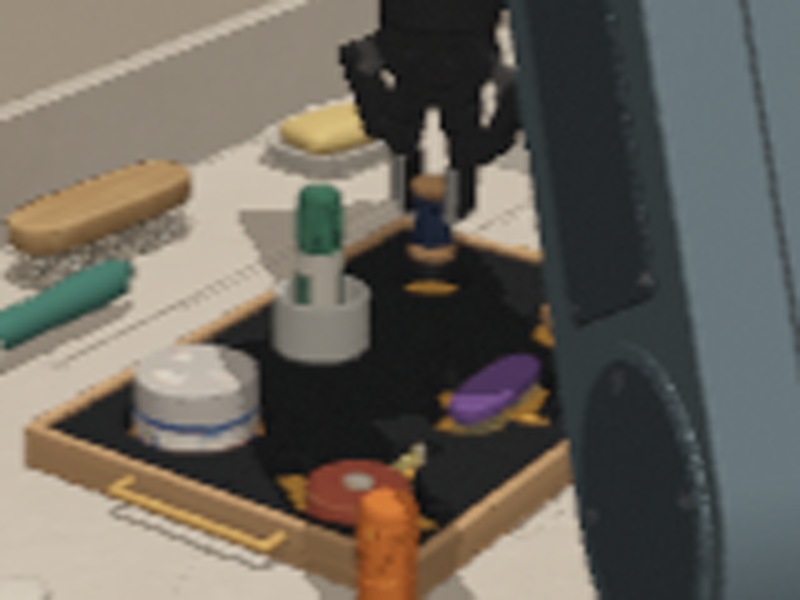

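The spool hangs straight above its hole (crop column 432 for both). Lowering it.

Call:
carry_out(series=[{"x": 0, "y": 0, "z": -12, "spin": 0, "fingers": -0.7}, {"x": 0, "y": 0, "z": -20, "spin": 0, "fingers": -0.7}, {"x": 0, "y": 0, "z": -26, "spin": 0, "fingers": -0.7}, {"x": 0, "y": 0, "z": -30, "spin": 0, "fingers": -0.7}, {"x": 0, "y": 0, "z": -30, "spin": 0, "fingers": -0.7}])

```text
time: 33.55
position: [0.5702, -0.2879, 0.0034]
eef_rot: [0.696, 0.718, -0.0, 0.0]
force: [-6.2, 3.0, 17.7]
gripper_width: 0.0281
grip_force: 32.0
```

Call:
carry_out(series=[{"x": 0, "y": 0, "z": 2, "spin": 0, "fingers": -0.7}, {"x": 0, "y": 0, "z": 2, "spin": 0, "fingers": 0.1}, {"x": 0, "y": 0, "z": 2, "spin": 0, "fingers": 0.1}, {"x": 0, "y": 0, "z": 2, "spin": 0, "fingers": 0.1}, {"x": 0, "y": 0, "z": 2, "spin": 0, "fingers": 0.1}, {"x": 0, "y": 0, "z": 2, "spin": 0, "fingers": 0.1}, {"x": 0, "y": 0, "z": 50, "spin": 0, "fingers": 0.1}, {"x": 0, "y": 0, "z": 110, "spin": 0, "fingers": 0.1}, {"x": 0, "y": 0, "z": 165, "spin": 0, "fingers": 0.1}, {"x": 0, "y": 0, "z": 165, "spin": 0, "fingers": 0.1}])

```text
time: 34.8
position: [0.5732, -0.2899, 0.172]
eef_rot: [0.696, 0.718, 0.001, 0.006]
force: [-0.4, -0.4, -1.0]
gripper_width: 0.0472
grip_force: 0.0
```

Call:
carry_out(series=[{"x": -20, "y": 60, "z": 0, "spin": 0, "fingers": 0.1}, {"x": -40, "y": 115, "z": 0, "spin": 0, "fingers": 0.1}, {"x": -60, "y": 170, "z": 0, "spin": 0, "fingers": 0.1}, {"x": -80, "y": 225, "z": 0, "spin": 0, "fingers": 0.1}, {"x": -100, "y": 280, "z": 0, "spin": 0, "fingers": 0.1}, {"x": -120, "y": 335, "z": 0, "spin": 0, "fingers": 0.1}, {"x": -140, "y": 390, "z": 0, "spin": 0, "fingers": 0.1}, {"x": -160, "y": 445, "z": 0, "spin": 0, "fingers": 0.1}, {"x": -190, "y": 500, "z": 0, "spin": 0, "fingers": 0.1}, {"x": -220, "y": 550, "z": 0, "spin": 0, "fingers": 0.1}, {"x": -250, "y": 600, "z": 0, "spin": 0, "fingers": 0.1}, {"x": -260, "y": 650, "z": 0, "spin": 0, "fingers": 0.1}])

```text
time: 36.3
position: [0.3079, 0.3632, 0.1651]
eef_rot: [0.695, 0.719, -0.001, -0.0]
force: [0.9, 0.2, 0.7]
gripper_width: 0.0468
grip_force: 0.0
```

```bash
python3 - <<'E'
from h import *
snap('top','t4',(320,170,500,305),4.4)
o=ctrl.get_obs();print(o['position'],o['time'])
# predicted pixels (in crop) of item tops for exact placing
zf=.0108
for n,x,y,z in[('mush stem top',.4524,-.2922,.11),('tape button',.4441,-.0395,.019),('brush',.4486,-.1738,.02),('stick top',.5665,-.1696,.11),('spool top',.5708,-.2883,.048)]:
    u=w2px('top',[x,y,zf+z]);print(n,((u-[320,170]+.5)*4.4-.5).round())
E
```

```text
[0.30746501 0.36868692 0.16525758] 36.35
mush stem top [659. 367.]
tape button [129. 408.]
brush [387. 403.]
stick top [403. 137.]
spool top [612. 165.]
```

View pics/t4.png

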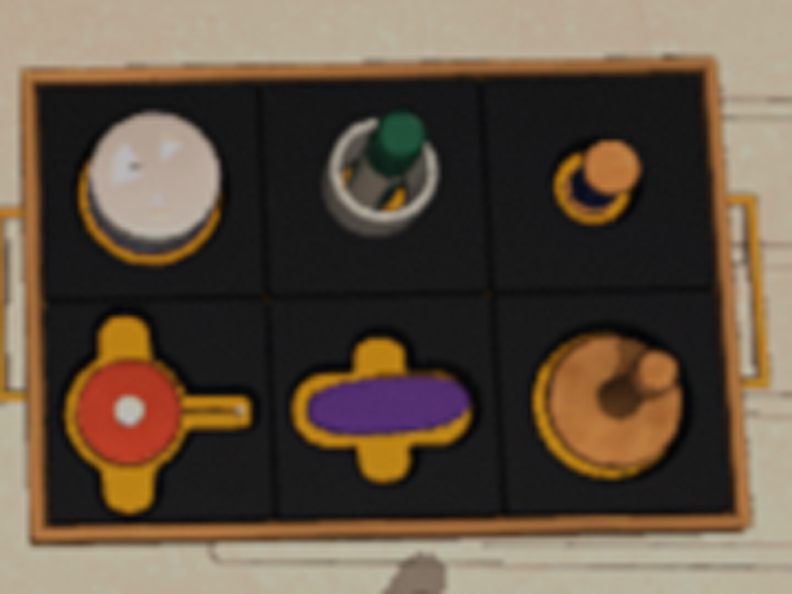

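All five sit in their places, each within about 4 crop pixels (about 2 mm) of the prediction: stem top (657,371), button (129,409), brush (388,405), stick top (402,138) and spool top (612,166). Handing in.

```bash
python3 -c "
from cell import ctrl
print(ctrl.finish_job())"
```

```text
the job is handed in; nothing more can be done
None
```

All five things are in their own places in the kit tray, let go, within about 2 mm in the last picture, and the job is handed in at about 36 s; the hand-in gave no verdict.

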